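# Clip on the milk thermometer, then refit the hotplate knob and hold it pressed

## Robot

A 7-joint arm with a two-finger parallel gripper is mounted at the origin on a cart in front of the work surface, level with it; the furniture and walls round the work are solid. World frame = base frame: x ahead of the robot, y to its left, z up, the work surface at z = 0. Lengths are in m, angles in rad, forces in N, time in s.
With the tool pointing down it reaches from about 0.4 to 0.875 m from the base axis. Payload 4.4 kg.
Tool frame: the origin (TCP) lies midway between the tips of the shut fingers; the grasp point (between the pads) lies 19 mm behind it (r.tcp_to_grasp is the distance from the TCP to the grasp point, in m); z points along the fingers, y is the line along which they close (so a half turn about z gives the same grasp; the last joint's range is limited). The gripper opens to 85 mm and grips with 20 to 120 N. Pads are 22 mm wide; open, the fingers measure 114 mm over their backs; the gripper's body (76 mm by 85 mm) begins 54 mm behind the grasp point. The pads swing forward as they close: fully open they stand 13 mm farther back than shut.
Start: joints at [1.148, 0.628, 0.038, 1.517, -0.027, 0.996, -0.02], TCP at [0.227, -0.609, 0.231] pointing down, gripper open.
Joint ranges: [-3.06, 3.06], [-0.37, 2.12], [-1.25, 1.32], [0.18, 2.47], [-1.1, 4.24], [0.23, 1.98], [-2.94, 2.94]. Speed limits (rad/s): [2.57, 2.57, 3.14, 3.14, 3.14, 3.14, 3.14].

## Interface

Orientations are given as a unit quaternion [x, y, z, w].
In Python, from rig import r, solve_ik, grab_frame, job_done, recognise, trace gives the robot as it stands. Calls block until the motion is done:
- r.move_to(position, orientation): joint-space move of the TCP to a pose.
- r.servo_line(position, orientation=None, vel=0.15, until_force=None): straight line of the TCP; orientation=None keeps the orientation; vel is the mean speed in m/s. With until_force (N) it stops when the force on the tool has changed by that much, and returns True; else False.
- r.set_joints(angles): joint-space move.
- r.open_gripper() and r.gripper_close(newtons=None): open the fingers fully, or close them until they stop; newtons is the grip in N (None keeps the last).
- r.pause(seconds).
- solve_ik(position, orientation): joint angles nearest the present ones, or None.
- r.observe(): the state.
- grab_frame(name): name is "side" or "top" or "wrist"; returns a dict with "frame" (480x640x3 uint8, red, green, blue), "fov_y" (degrees; the focal length in pixels is half the picture's height over the tangent of half this angle, whatever the lens; pixels are square), "cx", "cy" (the principal point, pixels), "eye" and "attitude" of the camera in the world. Camera axes: x right, y down, z forward; pixel columns grow to the right and rows downward; lengths in m; the calibration is good to about 2 mm. The wrist camera is an equidistant fisheye: a pixel r from the principal point sees the ray r / f radians off the axis. A picture is of the moment at which its call begins. There is no depth.
A pose or a line that the arm cannot do raises r.PlanningError and nothing moves.
- job_done(): hands the job in; it is judged then, once.
Trained networks look in the newest picture that a camera, given by its name, has taken for a name from the list of things; names that differ only in an ending like _2 or _b are one class to them, and where a whole thing is asked for, a point or a joint stands for the part that bears it (a point fixed in the world has none). Each returns a list of dicts, best first, with "conf" (0 to 1); they miss things now and then, are a little off and sometimes report something else, mostly with a low value. They report only what shows in the picture. A call takes as long as a camera call. They do not tell look-alikes from the thing itself.
- recognise(name, camera): "box" ([left, top, right, bottom] in pixels, round what is visible of it).
- trace(name, camera): "mask" (480x640 bool, what is visible of it) and "box" ([left, top, right, bottom] in pixels, round what is visible of it).
The state is a dict: "clock": time; "joints": joint angles; "qd": joint speeds; "effort": joint torques, N m; "eef_pos": TCP position; "ee_rot": TCP orientation; "ft_force": force on the tool from outside, world axes, zero at the start; "wrist_torque": the same for the moment, N m; "grip_width": finger opening in m; "grip_force": force on a finger pad.
Only numpy, scipy, OpenCV 4.12 (cv2) and the standard library are available. Lean on these libraries where they do the work, as an engineer would, in place of code of your own. Each camera call takes 0.05 s, during which the arm holds its last target. There are 200 camera calls.

## Task

The milk pitcher is on the little hotplate, ready for warming. First clip the dial thermometer onto the pitcher's rim (anywhere but over the handle), stem inside and sprung jaw outside, pushed down until the clip's bridge sits on the rim, and let go of it; then take the hotplate's loose control knob, turn it so that its flat-sided bore matches the D-shaped spindle, push it fully onto the spindle and press it down to the stop against the switch spring. Finish while you are still holding the knob pressed down, with the pitcher upright on its ring and the scoop, the blue cup and the tea tin left where they are.

Things in the scene. Friction and masses are not known exactly. Their poses are not given: they have to be found in the camera images.
- hotplate: Small induction hotplate, fixed: aluminium housing, black glass top, 210 (x) x 150 (y) mm, 48 mm high. Origin: centre of its underside; front (-x) faces the robot. Control spindle 75 mm in front (-x) and 35 mm left (+y) of its centre, in a flat aluminium ring; pan ring 35 mm behind (+x) its centre. Right behind the plate a clear acrylic screen stands on the bar at x = 0.60.
- ring_center (a point): Centre of the printed pan rings on the hotplate's glass (outer ring 118 mm across).
- shaft_tip (a point): Centre of the tip of the hotplate's upright D-spindle: dark steel with bright end face and flat, 12 mm in diameter, the flat 3.6 mm from the axis; last 2.5 mm tapered (1.6 mm on the round side, 1.4 mm on the flat). +x points square out of the flat, +z up. 20.5 mm above the glass when the spindle is up; turns and sinks with it. Turning takes 0.1 N m; it stays where left.
- spindle_press (a joint): How far the spindle is pushed down against its switch spring, in m: 0 up, 0.004 at the stop. About 4 N to start it, 8 N at the stop.
- spindle_turn (a joint): Angle of the spindle about the vertical, rad, anticlockwise from above; at 0 the flat faces the back (+x) of the hotplate.
- control_knob: Loose knob, on the bar, bore down: black, ribbed, round, 36 mm in diameter, 30 mm high, 35 g; grip its wall 14 to 30 mm up. Origin: centre of its underside, z up. D-bore from below, 14 mm deep, 13.4 mm across, flat 4.2 mm from the axis on the +x side (0.13 rad of play on the spindle). The white pointer line on top and side points to +x, above the flat.
- bore_end (a point): Centre of the closed inner end of the knob's bore, on its axis 14 mm above its underside; it meets the spindle's tip when the knob is fully on. The underside is then 6.5 mm above the glass with the spindle up, 2.5 mm at the stop.
- thermometer_block: Fixed wooden block 50 (x) x 40 (y) x 34 mm in which the thermometer stands; origin: centre of its underside. Hole in the middle of its top, 5.5 mm wide, 23 mm deep.
- thermometer: Dial thermometer, 51 g, stem down in the block's hole. Origin: lower tip of the 4 mm stem, z up. Round steel dial, 42 mm in diameter, centred on the stem, 66 to 78 mm above the origin: grasp across its rim. Below it the rim clip: a bridge (underside 52 mm above the origin) reaches out to +x, with a fixed leg and outside it the sprung jaw. The rim goes between them.
- clip_jaw (a joint): Angle of the clip's sprung jaw, rad: 0 shut (0.6 mm gap to the leg, 9 mm below the bridge), growing as the jaw is pushed out; the pitcher's wall holds it open by about 0.05 to 0.25.
- clip_bridge (a point): Underside of the clip's bridge, 10 mm (+x) from the stem's axis, over the gap between leg and jaw; rests on the rim when fully on. The leg's outer face is 9.5 mm from the axis and 14 mm long, then flares in towards the stem. The mouth, 23 mm below the bridge, spans 5 to 18 mm from the axis. Pushing it on takes about 5 to 8 N.
- jaw_tip (a point): Lower, flared end of the sprung jaw, 23 mm below the underside of the bridge.
- milk_pitcher: Small steel milk pitcher on the hotplate, loose, 0.4 kg, 80 mm high. Origin on its underside, z up; handle at +y, pouring lip at -y; mouth centred 8 mm to -y of the origin. On its +x and -x sides the wall's middle is 27.3 mm from the mouth's axis, 1 to 2.5 mm thick at the rim, 3 mm 12 mm lower; inside radius narrows to 21 mm, 30 mm above the underside.
- rim_center (a point): Centre of the pitcher's mouth, level with the rim (80 mm above its underside).
- coffee_scoop: Bystander: copper coffee scoop with a wooden handle, 45 x 138 x 22 mm, lying on the bar.
- demitasse_1: Bystander: blue demitasse cup, 65 x 83 x 53 mm.
- tea_tin: Bystander: green tin with a wooden lid, 70 mm in diameter, 100 mm high.
Mind the look-alikes: they are no part of the job. Of the things that look like the control_knob, the smaller one is meant.

How it is judged:
By the outcome, as a careful person would: the job done as asked, in the order asked, and still so for the second after the job is handed in, while the arm keeps its last pose, push and grip.
It also fails if it takes over 48 s, if anything falls off the work surface, if the arm or the gripper's body presses on something with over 40 N, if the wrist force passes 120 N, or if a joint passes its speed limit or range.

## Working session

There is one attempt and no reset: what is moved stays moved. The work goes in short steps, each a Python script; the robot and the scene stay as the last script left them, time stands still between calls to the robot, and variables do not carry over. Pictures are saved under pics/ and viewed, at most 10 in all, crops included, and the job is handed in when it is done.

```bash
ls; mkdir -p pics; cat > h.py <<'E'
import numpy as np, cv2
from rig import r, solve_ik, grab_frame, job_done, recognise, trace
from scipy.spatial.transform import Rotation as R
def rot(a):
    a=np.asarray(a); return a if a.shape==(3,3) else R.from_quat(a).as_matrix()
def F(c): return 240/np.tan(np.radians(c["fov_y"])/2)
def ray(c,u,v,fish=False):
    f=F(c); d=np.array([u-c["cx"],v-c["cy"]])/f
    if fish:
        t=np.hypot(*d); d=np.array([*(d/t*np.sin(t) if t>0 else d),np.cos(t)])
    else: d=np.array([*d,1.])
    return rot(c["attitude"])@d
def onz(c,u,v,z,fish=False):
    d=ray(c,u,v,fish); e=np.array(c["eye"]); return e+d*(z-e[2])/d[2]
def proj(c,p,fish=False):
    q=rot(c["attitude"]).T@(np.asarray(p)-c["eye"]); f=F(c)
    if fish:
        h=np.hypot(q[0],q[1]); t=np.arctan2(h,q[2]); q=np.array([q[0]/h*t,q[1]/h*t,1])
    return q[:2]/q[2]*f+[c["cx"],c["cy"]]
def save(c,n,box=None,k=1):
    im=c["frame"][:,:,::-1]
    if box: l,t,rr,b=box; im=im[t:b,l:rr]
    cv2.imwrite("pics/"+n,cv2.resize(im,None,fx=k,fy=k,interpolation=cv2.INTER_CUBIC))
def down(yaw): # tool y axis (closing line) at angle yaw from world x ; z down
    y=np.array([np.cos(yaw),np.sin(yaw),0]); z=np.array([0,0,-1.]); return R.from_matrix(np.c_[np.cross(y,z),y,z]).as_quat()
E
python3 - <<'E'
from h import *
im=[]
for n in ("top","side"):
    c=grab_frame(n); save(c,n+"0.png")
    print(n,np.round(c["eye"],3),np.round(rot(c["attitude"])[:,2],2),c["fov_y"])
    for k in ("control_knob","thermometer","thermometer_block","milk_pitcher","hotplate","shaft_tip","coffee_scoop","demitasse_1","tea_tin"):
        print(k,[(np.round(d["box"]).astype(int).tolist(),round(d["conf"],2)) for d in recognise(k,n)][:3])
s=r.observe(); print(s["clock"],s["ee_rot"])
E
```

```text
pics
top [0.268 0.412 0.961] [ 0.16 -0.01 -0.99] 56.54957980126902
control_knob [([316, 231, 334, 248], 0.76), ([318, 283, 342, 308], 0.73)]
thermometer [([282, 192, 302, 211], 0.69)]
thermometer_block [([285, 204, 307, 224], 0.79)]
milk_pitcher [([385, 183, 425, 231], 0.91), ([315, 229, 333, 246], 0.74)]
hotplate [([362, 179, 440, 281], 0.64)]
shaft_tip []
coffee_scoop [([235, 273, 297, 309], 0.9)]
demitasse_1 []
tea_tin [([206, 173, 246, 213], 0.7)]
side [0.331 1.202 0.446] [ 0.09 -0.91 -0.4 ] 46.111374548202704
control_knob [([302, 275, 324, 300], 0.75), ([378, 270, 410, 302], 0.64), ([359, 229, 364, 241], 0.29)]
thermometer [([254, 256, 279, 298], 0.71)]
thermometer_block [([250, 282, 285, 317], 0.91), ([253, 254, 280, 296], 0.37)]
milk_pitcher [([280, 183, 332, 235], 0.73), ([259, 217, 376, 271], 0.42)]
hotplate [([260, 216, 379, 272], 0.94)]
shaft_tip []
coffee_scoop [([350, 309, 405, 363], 0.58), ([252, 254, 280, 296], 0.43)]
demitasse_1 [([268, 318, 316, 378], 0.58)]
tea_tin [([193, 298, 256, 382], 0.65)]
1.0 [9.84134433e-01 1.77424395e-01 1.17870260e-05 3.29040213e-05]
```

View pics/top0.png

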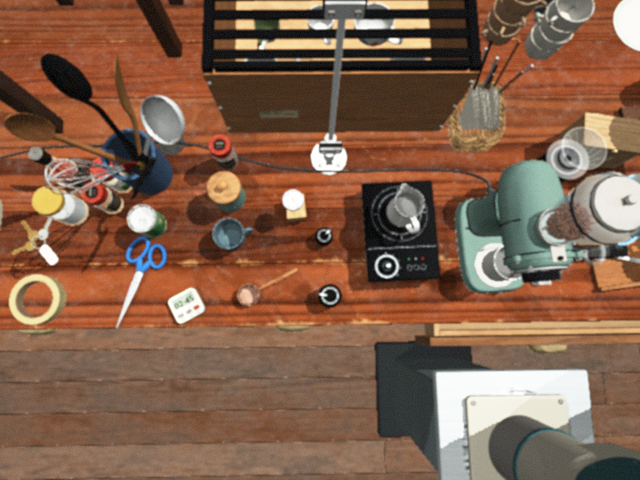

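View pics/side0.png

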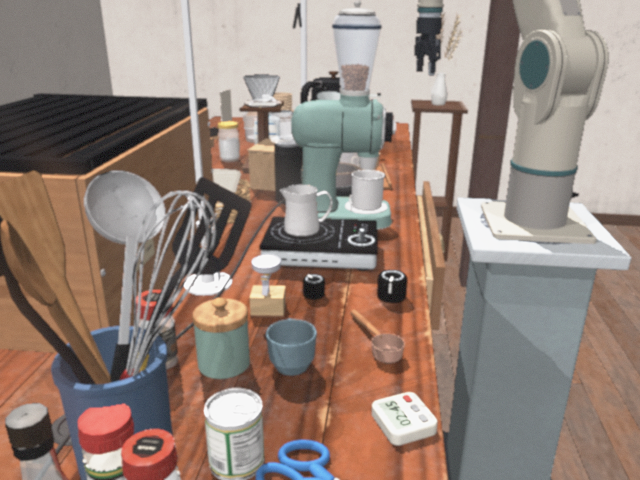

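The top view has two knob-like things: (324,237) is the smaller and (330,295) the larger. By the description the smaller one, at (324,237), is meant. The thermometer is at (293,202), the pitcher at (405,207) on the hotplate, and the spindle ring at (387,265). I'll confirm these in one enlarged crop.

```bash
python3 - <<'E'
from h import *
c=grab_frame("top"); save(c,"top1.png",(272,172,452,316),4)
P=lambda u,v,z:np.round(onz(c,u,v,z)[:3],3)
print("knob s",P(324,236,.03),"knob L",P(330,293,.04),"thermo dial",P(292,200,.1),"block top",P(296,214,.034))
print("plate corners",[P(*q,.048)[:2] for q in((362,184),(434,179),(440,279),(367,282))])
print("rim",P(405,200,.128),"spindle",P(387,265,.06))
print("f",F(c))
E
```

```text
knob s [0.435 0.388 0.03 ] knob L [0.315 0.378 0.04 ] thermo dial [0.496 0.452 0.1  ] block top [0.483 0.447 0.034]
plate corners [array([0.543, 0.306]), array([0.553, 0.152]), array([0.34 , 0.152]), array([0.336, 0.302])]
rim [0.486 0.234 0.128] spindle [0.369 0.262 0.06 ]
f 446.1985891237144
```

View pics/top1.png

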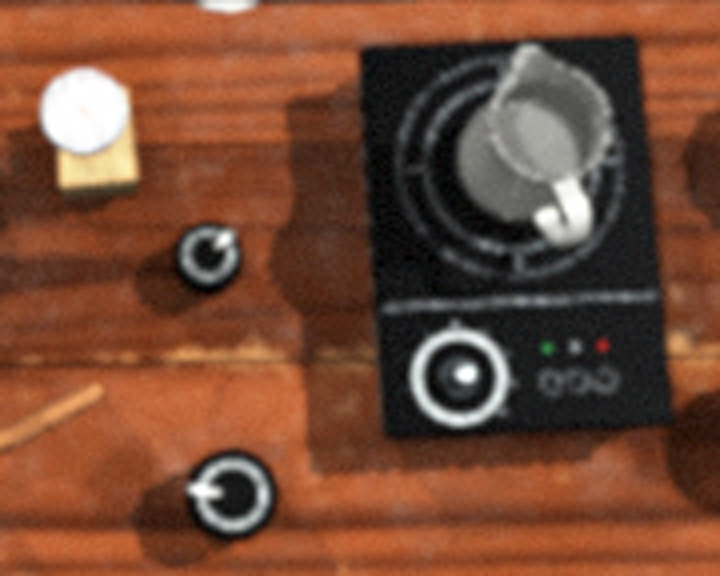

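The smaller knob at (324,237) measures about 34–36 mm across, against about 45 mm for the other, so it is the one meant. Its pointer faces +x/-y. The pitcher's handle faces the robot (-x) and its lip faces back. The spindle is at (388,265). A tall grinder stands between the start pose and the work, so I'll check its height before crossing.

```bash
python3 - <<'E'
from h import *
c=grab_frame("side")
for y in (-.1,0,):
    for u,v in ((358,5),(345,95),(390,195),(388,125)):
        d=ray(c,u,v); e=np.array(c["eye"]); print(y,(u,v),np.round(e+d*(y-e[1])/d[1],3))
print(F(c))
c=grab_frame("top")
for z in (.05,.3,.45): print(z,[np.round(onz(c,u,v,z)[:2],3) for u,v in((460,290),(525,290),(610,205))])
for p in ((.227,-.609,.55),(.35,-.35,.6),(.4,0,.6),(.42,.2,.55),(.41,.35,.5),(.45,.41,.36)):
    for yw in (np.arctan2(p[1],p[0])+np.pi/2,np.arctan2(p[1],p[0])-np.pi/2):
        q=solve_ik(np.array(p),down(yw)); print(p,None if q is None else np.round(q,2))
E
```

```text
-0.1 (358, 5) [ 0.407 -0.1    0.437]
-0.1 (345, 95) [ 0.43  -0.1    0.249]
-0.1 (390, 195) [ 0.316 -0.1    0.016]
-0.1 (388, 125) [ 0.33  -0.1    0.184]
0 (358, 5) [0.402 0.    0.437]
0 (345, 95) [0.423 0.    0.264]
0 (390, 195) [0.317 0.    0.049]
0 (388, 125) [0.33  0.    0.204]
563.880180194637
0.05 [array([0.317, 0.113]), array([ 0.315, -0.02 ]), array([ 0.491, -0.217])]
0.3 [array([0.303, 0.195]), array([0.302, 0.098]), array([ 0.43 , -0.044])]
0.45 [array([0.295, 0.245]), array([0.294, 0.17 ]), array([0.393, 0.059])]
(0.227, -0.609, 0.55) [ 1.33  0.53 -0.36  0.85  0.18  1.79  1.41]
(0.227, -0.609, 0.55) [ 0.96  0.54  0.49  0.86 -0.25  1.78 -1.45]
(0.35, -0.35, 0.6) [ 1.07  0.24 -0.49  1.17  0.11  1.76  1.4 ]
(0.35, -0.35, 0.6) [ 0.54  0.22  0.27  1.19 -0.06  1.75 -1.57]
(0.4, 0, 0.6) [ 0.78  0.08 -0.93  1.37  0.06  1.72  1.42]
(0.4, 0, 0.6) [ 0.47  0.06 -0.59  1.38  0.03  1.72 -1.68]
(0.42, 0.2, 0.55) [ 0.28  0.25 -1.06  1.38  0.22  1.64  1.26]
(0.42, 0.2, 0.55) [ 0.28  0.25 -1.06  1.38  0.22  1.64 -1.88]
(0.41, 0.35, 0.5) [-0.11  0.42 -1.06  1.33  0.36  1.6   1.16]
(0.41, 0.35, 0.5) [-0.53  0.3  -0.33  1.34  0.09  1.52 -1.72]
(0.45, 0.41, 0.36) [-0.2   0.64 -1.06  1.43  0.55  1.39  1.04]
(0.45, 0.41, 0.36) [-0.17  0.67 -1.15  1.43  0.61  1.43 -2.16]
```

```bash
python3 - <<'E'
from h import *
r.set_joints([1.148,.05,0,1.4,0,1.69,0]); s=r.observe(); print(s["clock"],s["eef_pos"])
r.set_joints([-.5,.05,0,1.4,0,1.69,0]); s=r.observe(); print(s["clock"],s["eef_pos"])
q=solve_ik(np.array([.42,.36,.36]),down(np.radians(40))); print(q)
r.set_joints(q); s=r.observe(); print(s["clock"],s["eef_pos"],s["joints"])
c=grab_frame("wrist"); save(c,"w0.png"); print(c["eye"],rot(c["attitude"]),c["fov_y"])
for k in ("control_knob","thermometer","thermometer_block","clip_bridge","milk_pitcher","hotplate","shaft_tip"):
    print(k,[(np.round(d["box"]).astype(int).tolist(),round(d["conf"],2)) for d in recognise(k,"wrist")][:3])
for n,p in dict(knob=(.435,.388,.03),dial=(.496,.452,.1),rim=(.486,.234,.128),sp=(.369,.262,.06)).items(): print(n,proj(c,p,True))
E
```

```text
2.7417 [ 0.14197167 -0.38382084  0.58962161]
4.8917 [0.37179896 0.16998285 0.59075123]
[-0.66240495  0.36912814 -0.14038097  1.60017331  0.05471485  1.1761375
 -0.11636557]
6.05 [0.42104958 0.35940916 0.36122002] [-0.66153331  0.36774185 -0.13929562  1.59884643  0.05504678  1.17680995
 -0.11627681]
[0.3704216  0.41824399 0.50317697] [[ 0.76780414  0.61064686  0.19387421]
 [ 0.64068009 -0.73294124 -0.22874911]
 [ 0.00241347  0.29984586 -0.95398461]] 65.70646984690485
control_knob [([337, 169, 366, 190], 0.94), ([251, 107, 296, 146], 0.82)]
thermometer [([413, 164, 450, 202], 0.89), ([473, 89, 543, 142], 0.68)]
thermometer_block [([396, 152, 427, 201], 0.89), ([254, 275, 323, 346], 0.47)]
clip_bridge [([412, 164, 451, 201], 0.63)]
milk_pitcher [([254, 276, 327, 346], 0.65)]
hotplate [([192, 190, 371, 353], 0.69)]
shaft_tip [([243, 220, 249, 234], 0.64), ([253, 275, 324, 345], 0.28)]
knob [351.55931724 180.60901449]
dial [433.42014451 181.71774161]
rim [302.75313403 323.79377738]
sp [247.3096443  227.95390899]
```

View pics/w0.png

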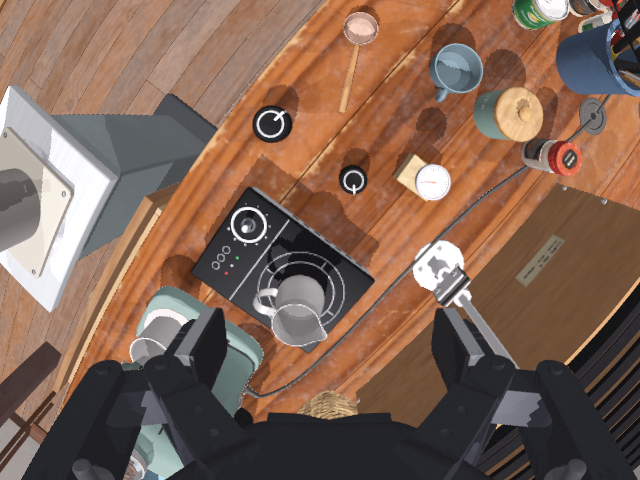

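The wrist view shows the thermometer dial at (432,182), the block at (411,177), the small knob at (352,180), the spindle at (247,227) and the pitcher at (295,310) with its handle at the left. All agree with my estimates. Next I need the clip direction, so I'll look for a near, tilted view.

```bash
cat >> h.py <<'E'
def lookpose(T,phi,dep,dist,t,sgn=-1):
    u=np.array([np.cos(phi),np.sin(phi),0]); Z=np.array([0,0,1.])
    eye=np.asarray(T)+dist*(-u*np.cos(dep)+Z*np.sin(dep))
    z=u*np.sin(t)-Z*np.cos(t); x=sgn*(u*np.cos(t)+Z*np.sin(t)); y=np.cross(z,x)
    return eye-.078*x+.142*z, R.from_matrix(np.c_[x,y,z]).as_quat()
E
python3 - <<'E'
from h import *
T=(.49,.449,.07); D=np.radians
for sg in (-1,1):
  for t in (25,40,50,60):
    for phi in (0,40,70,100):
      for dep,dist in ((30,.2),(40,.22)):
        p,o=lookpose(T,D(phi),D(dep),dist,D(t),sg)
        if p[2]<.12 and sg<0 or p[2]<.05: continue
        q=solve_ik(p,o)
        if q is not None: print(sg,t,phi,dep,np.round(p,3),np.round(q,2))
E
```

```text
-1 40 0 40 [0.472 0.449 0.153] [-1.42  0.74  0.46  2.04  1.32  0.33 -0.8 ]
-1 40 40 40 [0.477 0.438 0.153] [-0.16  0.87 -1.06  2.25  2.13  0.89 -0.44]
-1 40 70 40 [0.484 0.433 0.153] [ 0.1   0.9  -1.05  2.14  2.13  0.35  0.24]
-1 40 100 40 [0.493 0.432 0.153] [-0.33  0.74 -0.14  1.86 -1.1   0.66 -2.46]
-1 50 0 30 [0.476 0.449 0.138] [-1.6   0.9   0.64  2.11  1.81  0.33 -1.45]
-1 50 0 40 [0.48  0.449 0.18 ] [-1.49  0.76  0.46  2.09  1.61  0.48 -1.15]
-1 50 40 30 [0.479 0.44  0.138] [-0.18  1.02 -1.06  2.37  2.44  1.19 -0.65]
-1 50 40 40 [0.483 0.443 0.18 ] [-0.17  0.89 -1.06  2.35  2.37  1.07 -0.64]
-1 50 70 30 [0.485 0.436 0.138] [ 0.16  1.03 -1.06  2.24  2.75  0.49 -0.23]
-1 50 70 40 [0.487 0.44  0.18 ] [ 0.15  0.92 -1.06  2.22  2.73  0.4  -0.29]
-1 50 100 30 [0.492 0.435 0.138] [ 0.3   1.2  -1.21  1.88  0.61  0.36  2.42]
-1 50 100 40 [0.492 0.44  0.18 ] [ 0.29  1.11 -1.2   1.87  0.4   0.37  2.55]
-1 60 0 30 [0.479 0.449 0.167] [-1.58  0.9   0.5   2.14  1.81  0.64 -1.5 ]
-1 60 0 40 [0.483 0.449 0.208] [-1.5   0.78  0.39  2.13  1.72  0.72 -1.32]
-1 60 40 40 [0.485 0.445 0.208] [-0.19
[... 318 characters left out ...]
  1.89 -1.09  0.59 -2.31]
1 40 0 40 [0.353 0.449 0.052] [-1.62  0.91  0.4   2.18  1.71  0.37  1.64]
1 40 70 40 [0.443 0.32  0.052] [ 0.21  1.05 -0.88  2.38  2.86  0.51  2.9 ]
1 40 100 40 [0.514 0.314 0.052] [ 0.12  0.97 -0.54  1.91 -0.7   0.41  0.62]
1 50 0 40 [0.38  0.449 0.06 ] [-1.54  0.96  0.22  2.18  1.75  0.69  1.55]
1 50 70 40 [0.452 0.346 0.06 ] [ 0.25  1.16 -0.88  2.39  3.15  0.64  2.75]
1 50 100 40 [0.509 0.341 0.06 ] [ 0.21  1.07 -0.65  1.9  -0.82  0.44  0.81]
1 60 0 40 [0.405 0.449 0.073] [-1.43  1.02  0.04  2.17  1.76  1.02  1.51]
1 60 70 40 [0.461 0.37  0.073] [ 0.28  1.27 -0.88  2.39  3.39  0.74  2.68]
1 60 100 40 [0.505 0.366 0.073] [ 0.28  1.17 -0.72  1.88 -0.92  0.49  0.96]
```

```bash
python3 - <<'E'
from h import *
c=grab_frame("side"); w=grab_frame("wrist")
a=cv2.resize(c["frame"][245:325,238:298],None,fx=7,fy=7,interpolation=cv2.INTER_CUBIC)[:560,:400]
b=cv2.resize(w["frame"][140:210,390:460],None,fx=5.7,fy=8,interpolation=cv2.INTER_CUBIC)[:560,:400]
cv2.imwrite("pics/s1.png",np.hstack([a,b])[:,:,::-1])
E
```

```text
(no output)
```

View pics/s1.png

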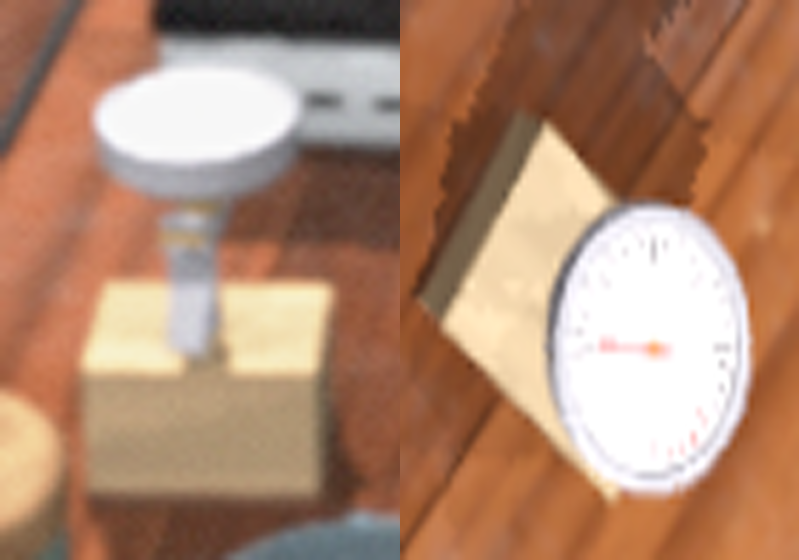

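In the side crop, the clip's jaw is at crop (192,300). It faces the side camera and sits slightly left of the stem, so the clip points to about world +y. That suits the pitcher's left (+y) rim. I'll move above the thermometer with the closing line along x and measure the dial from near.

```bash
cat >> h.py <<'E'
def dial(c,fish,box,z=.089):
    l,t,rr,b=[int(v) for v in box]; l-=3;t-=3;rr+=3;b+=3
    h=cv2.cvtColor(c["frame"][t:b,l:rr],cv2.COLOR_RGB2HSV); m=((h[...,1]<60)&(h[...,2]>170)).astype(np.uint8)
    cs,_=cv2.findContours(m,cv2.RETR_EXTERNAL,cv2.CHAIN_APPROX_NONE); k=cv2.convexHull(max(cs,key=cv2.contourArea))
    (u,v),ax,_=cv2.fitEllipse(k); return onz(c,u+l,v+t,z,fish),ax
E
python3 - <<'E'
from h import *
c=grab_frame("wrist"); print(dial(c,True,(413,164,450,202)))
c=grab_frame("top"); print(dial(c,False,(282,192,302,211)))
p,_=dial(grab_frame("wrist"),True,(413,164,450,202))
r.move_to(np.array([p[0],p[1],.2]),down(0)); s=r.observe(); print(s["clock"],s["eef_pos"],s["joints"])
c=grab_frame("wrist"); b=recognise("thermometer","wrist"); print([(x["box"],x["conf"]) for x in b]); print(dial(c,True,b[0]["box"]))
for k in ("control_knob","milk_pitcher","shaft_tip"): print(k,[(np.round(d["box"]).astype(int).tolist(),round(d["conf"],2)) for d in recognise(k,"wrist")][:3])
save(c,"w1.png")
E
```

```text
(array([0.49875373, 0.45189328, 0.089     ]), (35.419837951660156, 36.59693908691406))
(array([0.50031115, 0.45155333, 0.089     ]), (21.20487403869629, 21.785972595214844))
7.5167 [0.49913692 0.45181138 0.20065454] [-0.77620824  0.69289766 -0.00213276  1.47799535  0.00180754  0.97022242
 -0.77759138]
[([304.6, 199.9, 362.3, 268.5], 0.74)]
(array([0.50040973, 0.45398701, 0.089     ]), (57.75640106201172, 59.303646087646484))
control_knob [([242, 260, 286, 303], 0.75), ([328, 200, 340, 204], 0.74), ([119, 262, 175, 317], 0.71)]
milk_pitcher [([295, 409, 333, 416], 0.54)]
shaft_tip []
```

View pics/w1.png

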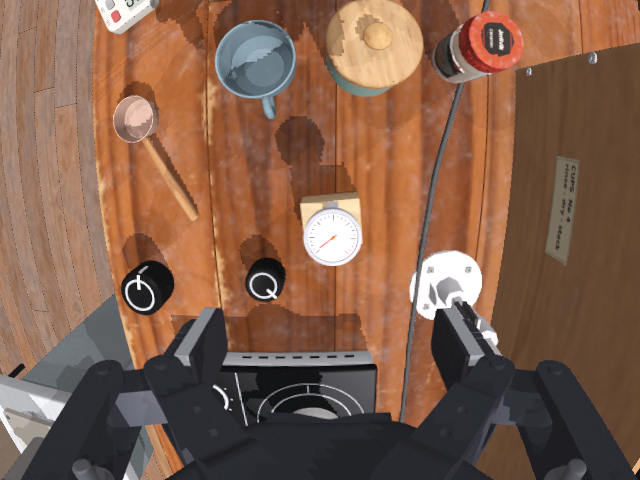

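The view looks down on the dial at (332,237). The clip's grey jaw peeps out above it at (334,202), which means it points to +y. The small knob is at (266,280) with its pointer towards the lower right.

```bash
python3 - <<'E'
from h import *
c=grab_frame("wrist"); d,_=dial(c,True,(304,200,363,269))
for z in(.045,.06): print(np.round(onz(c,334,202,z,True)-d,4))
x,y=np.mean([d[:2],[.4995,.4517]],axis=0); print(x,y)
o=down(0)
r.servo_line(np.array([x,y,.064]),o,vel=.15)
r.gripper_close(60); s=r.observe(); print(s["clock"],s["eef_pos"],s["grip_width"],s["grip_force"],s["ft_force"])
r.servo_line(np.array([x,y,.21]),o,vel=.15); s=r.observe(); print(s["clock"],s["eef_pos"],s["grip_width"],s["ft_force"])
# look at pitcher from here
r.move_to(np.array([.43,.27,.27]),o); s=r.observe(); print(s["clock"],s["eef_pos"],s["joints"])
c=grab_frame("wrist"); save(c,"w2.png")
for k in ("milk_pitcher","shaft_tip","control_knob"): print(k,[(np.round(d["box"]).astype(int).tolist(),round(d["conf"],2)) for d in recognise(k,"wrist")][:3])
c=grab_frame("top"); m=trace("milk_pitcher","top")[0]; print(m["box"],m["conf"])
s=grab_frame("side"); b=recognise("thermometer","side"); print([(x["box"],x["conf"]) for x in b])
b=trace("milk_pitcher","side"); print([(x["box"],x["conf"]) for x in b])
im=np.hstack([cv2.resize(c["frame"][170:240,375:445],(400,400),interpolation=2),cv2.resize(s["frame"][70:270,220:420],(400,400),interpolation=2)])
cv2.imwrite("pics/ts2.png",im[:,:,::-1])
E
```

```text
[ 0.0027  0.0151 -0.044 ]
[ 0.0024  0.018  -0.029 ]
0.4997724672715148 0.45361134214506293
9.3667 [0.5001322  0.45406202 0.06478411] 0.03987216318895768 59.87133264541626 [-0.61249113 -0.74335739  4.6713399 ]
10.4917 [0.49913033 0.45302049 0.2087647 ] 0.039872607865301196 [ 0.04539345 -0.09219378 -1.0758101 ]
11.325 [0.43053824 0.27153261 0.26987128] [-6.13244070e-01  3.79377054e-01 -5.60566880e-03  1.85624603e+00
  1.68646688e-03  9.04627789e-01 -6.18499086e-01]
milk_pitcher [([342, 224, 437, 304], 0.87), ([262, 212, 271, 228], 0.43)]
shaft_tip [([238, 175, 441, 308], 0.69), ([261, 213, 270, 229], 0.68)]
control_knob [([317, 76, 352, 112], 0.96), ([188, 82, 244, 132], 0.72)]Traceback (most recent call last):
  File "<stdin>", line 13, in <module>
IndexError: list index out of range
```

View pics/w2.png

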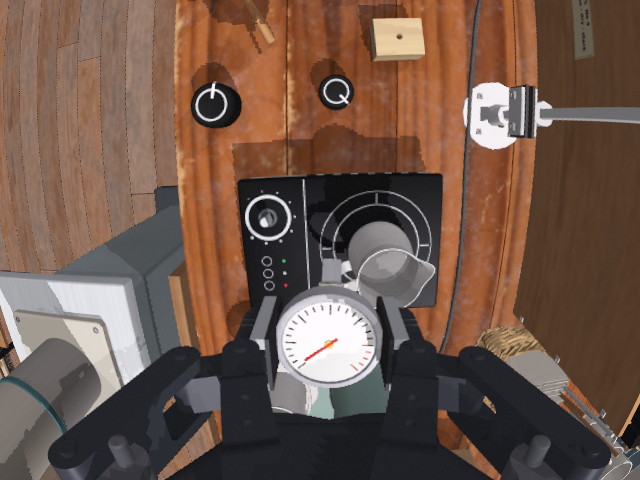

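The wrist view shows the dial held at (329,338) with the clip at (334,268). The pitcher's mouth is at about (391,278) with its lip at (434,267). One enlarged crop will give accurate clip and rim pixels.

```bash
python3 - <<'E'
from h import *
im=cv2.imread("pics/w2.png")[225:375,270:450]
cv2.imwrite("pics/w2c.png",cv2.resize(im,None,fx=4,fy=4,interpolation=cv2.INTER_CUBIC))
c=grab_frame("wrist"); s=r.observe(); p=np.array(s["eef_pos"]); M=rot(s["ee_rot"])
print("tool",np.round(M,3))
print("shift",np.round(np.array([.4998,.4536]),4))
# stem axis at TCP xy; stem tip at p.z-.064+.011
for dx,dy in ((0,0),(0,.002)):
  b=p+[dx,dy,-.0535]
  print("dialtop",proj(c,b+[0,0,.078],1),[ (a,np.round(proj(c,b+[.018*np.cos(np.radians(a)),.018*np.sin(np.radians(a)),.052],1),1),np.round(proj(c,b+[.018*np.cos(np.radians(a)),.018*np.sin(np.radians(a)),.029],1),1)) for a in (75,82,90,98)])
t=grab_frame("top"); b=trace("milk_pitcher","top"); print([(x["box"],x["conf"]) for x in b])
b=trace("milk_pitcher","wrist"); print([(x["box"],x["conf"]) for x in b])
E
```

```text
tool [[-0.001  1.    -0.001]
 [ 1.     0.001 -0.   ]
 [-0.    -0.001 -1.   ]]
shift [0.4998 0.4536]
dialtop [331.97988929 346.23085728] [(75, array([342.9, 276.9]), array([341.2, 258.3])), (82, array([337.7, 275.9]), array([336.7, 257.4])), (90, array([331.7, 275.6]), array([331.4, 257.1])), (98, array([325.7, 275.9]), array([326.2, 257.4]))]
dialtop [332.00188868 341.77284059] [(75, array([342.9, 272.5]), array([341.3, 254.3])), (82, array([337.8, 271.5]), array([336.7, 253.5])), (90, array([331.7, 271.1]), array([331.4, 253.1])), (98, array([325.7, 271.5]), array([326.2, 253.5]))]
[]
[([342.3, 220.2, 435.1, 307.5], 0.56)]
```

View pics/w2c.png

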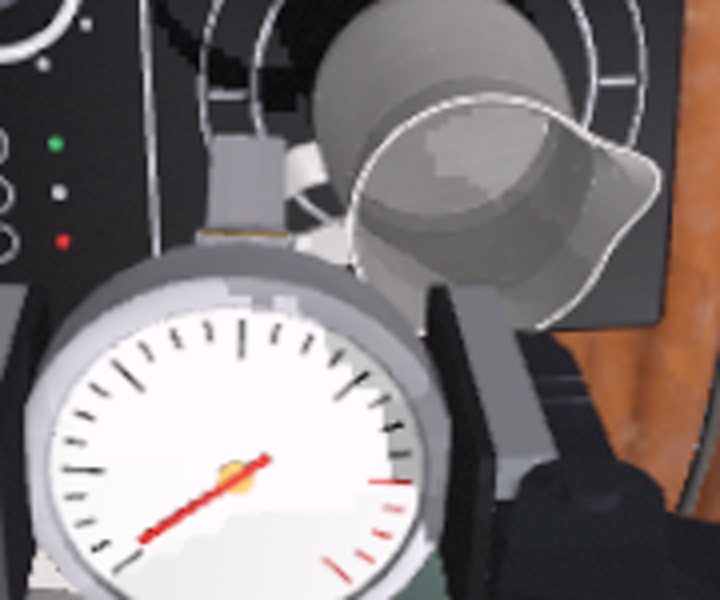

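The crop shows the clip jaw's lower end at (332,260) and the dial centre at (329,344), so the clip's yaw is about 87°. The pitcher's rim arc is clear and its lip tip is at crop (660,180). Next I'll fit the rim.

```bash
python3 - <<'E'
from h import *
from scipy.optimize import least_squares as LS
c=grab_frame("wrist")
pts=np.array([(355,265),(352,240),(358,195),(385,150),(430,112),(490,95),(540,106)])/4+[270,225]
W=np.array([onz(c,*p,.128,True)[:2] for p in pts])
for n in (7,6):
    f=LS(lambda q:np.hypot(*(W[:n]-q[:2]).T)-q[2],[.48,.23,.028]); print(f.x,np.abs(f.fun).max())
    f=LS(lambda q:np.hypot(*(W[:n]-q[:2]).T)-.0275,[.48,.23]); print(f.x,np.abs(f.fun).max())
lip=onz(c,270+165,225+45,.128,True)[:2]; v=lip-f.x; print("lip",lip,np.degrees(np.arctan2(v[1],v[0])),np.hypot(*v))
t=grab_frame("top")
pt=np.array([(488,110),(492,140),(515,172),(550,183),(590,170),(610,135)])/4+[272,172]
W2=np.array([onz(t,*p,.128)[:2] for p in pt]); f=LS(lambda q:np.hypot(*(W2-q[:2]).T)-.028,[.48,.23]); print("top",f.x,np.abs(f.fun).max())
print("toplip",onz(t,272+530/4,172+48/4,.128)[:2])
# spindle & knob
print("knob top",onz(c,336.5,91.5,.03,True), "spindle tip",onz(c,265.5,221,.0685,True),"ring",onz(c,268,217,.048,True))
E
```

```text
[0.48167662 0.22400103 0.02887525] 0.0004990041829040434
[0.48043128 0.22522912] 0.0007939545844768796
[0.48310046 0.22327925 0.03024196] 0.00016464500776042917
[0.48037915 0.22510538] 0.0007397694311866918
lip [0.51821097 0.2343544 ] 13.738052315162166 0.038946000883421886
top [0.47904464 0.22590696] 0.002063736389676621
toplip [0.51829452 0.23304071]
knob top [0.43636897 0.38708423 0.03      ] spindle tip [0.36776583 0.26181987 0.0685    ] ring [0.36688584 0.26089488 0.048     ]
```

```bash
python3 - <<'E'
from h import *
a=np.radians(103.5); n=np.array([np.cos(a),np.sin(a)]); x,y=np.array([.4805,.225])+.0167*n-.0005*n
o=down(np.radians(16.5))
r.move_to(np.array([x,y,.23]),o)
r.servo_line(np.array([x,y,.156]),o,vel=.12); s=r.observe(); print(s["clock"],s["eef_pos"],s["ft_force"])
c=grab_frame("wrist"); save(c,"w3.png",(240,180,440,330),4)
t=r.servo_line(np.array([x,y,.148]),o,vel=.03,until_force=4); s=r.observe(); print(t,s["clock"],s["eef_pos"],s["ft_force"])
E
```

```text
13.1167 [0.4770649  0.24141807 0.15678668] [-0.41095825  0.47530965 -0.61725002]
False 13.5833 [0.47661557 0.24097    0.1479083 ] [-0.33702758  0.71779509 -1.52265416]
```

View pics/w3.png

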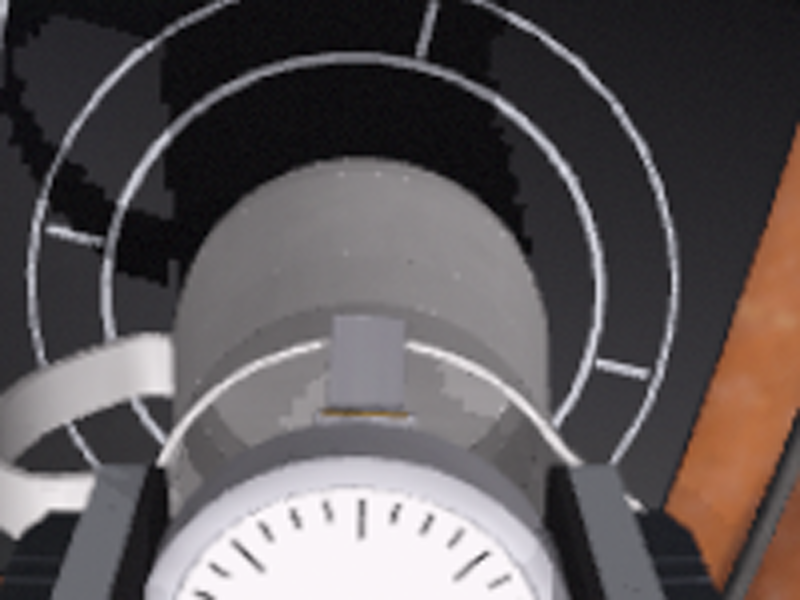

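The crop shows the jaw at (367,360) centred on the rim arc and lying outside it, with no contact yet. I'll push down now.

```bash
python3 - <<'E'
from h import *
a=np.radians(103.5); n=np.array([np.cos(a),np.sin(a)]); x,y=np.array([.4805,.225])+.0162*n
o=down(np.radians(16.5))
for z in (.142,.136,.132,.1295,.127,.125):
    t=r.servo_line(np.array([x,y,z]),o,vel=.025,until_force=14); s=r.observe(); print(t,s["clock"],np.round(s["eef_pos"],4),np.round(s["ft_force"],1),np.round(s["wrist_torque"],2))
    if t: break
E
```

```text
False 13.975 [0.4768 0.2413 0.142 ] [-0.8  2.8  1.1] [ 0.48  0.03 -0.03]
False 14.3667 [0.4765 0.2404 0.1358] [ 0.3  1.1 -0.1] [ 0.34  0.04 -0.01]
False 14.675 [0.4764 0.2407 0.1317] [-0.4  2.3 -0.1] [0.53 0.15 0.04]
False 14.925 [0.4771 0.2412 0.1302] [-1.5  2.2  7.5] [ 0.57  0.41 -0.02]
False 15.175 [0.4776 0.2406 0.1287] [-2.8  0.  16.2] [0.15 0.65 0.07]
False 15.425 [0.4782 0.2406 0.1275] [-4.  -1.2 22.7] [0.03 0.83 0.01]
```

The push force rises stiffly from z=.130, which is where the bridge should meet the rim. I'll release, back off, and take one composite of the clip, spindle and knob.

```bash
python3 - <<'E'
from h import *
s=r.observe(); p=np.array(s["eef_pos"]); o=down(np.radians(16.5))
r.servo_line(p+[0,0,.001],o,vel=.02)
r.open_gripper()
r.servo_line(np.array([p[0],p[1],.21]),o,vel=.2); s=r.observe(); print(s["clock"],s["joints"],s["ft_force"])
c1=grab_frame("wrist"); sd=grab_frame("side")
q=down(np.radians(90))
r.move_to(np.array([.443,.27,.215]),q); s=r.observe(); print(s["clock"],s["joints"],s["eef_pos"])
c2=grab_frame("wrist"); print(c2["eye"])
import pickle; pickle.dump((c1,sd,c2),open("c.pkl","wb"))
A=recognise("thermometer","wrist"); print(A)
for k in("shaft_tip","control_knob"): print(k,recognise(k,"wrist"))
print("sp",proj(c2,(.3675,.261,.0685),1),"kn",proj(c2,(.4362,.3872,.03),1),"clip c1",proj(c1,(.474,.252,.128),1),"side",proj(sd,(.474,.252,.128)))
E
```

```text
16.8417 [-0.47661252  0.49136381 -0.06122373  1.86240847  0.04077039  0.7895187
 -0.2713639 ] [-0.8526749  -0.66650394  0.05979982]
17.8583 [-0.30742529  0.49077327 -0.42499198  1.89160975  0.26966206  0.81673045
  0.69405119] [0.4429189  0.26949743 0.21427656]
[0.36519693 0.26982487 0.35638098]
[{'box': [248.7, 275.0, 320.7, 347.1], 'conf': 0.84}]
shaft_tip [{'box': [310.9, 127.2, 325.2, 138.9], 'conf': 0.49}, {'box': [431.3, 189.9, 476.3, 230.4], 'conf': 0.49}]
control_knob [{'box': [416.9, 47.2, 480.9, 104.5], 'conf': 0.83}, {'box': [430.6, 192.3, 472.6, 228.1], 'conf': 0.8}]
sp [317.18833516 133.59590052] kn [454.74530611 211.03718776] clip c1 [330.27279902 235.35210308] side [303.20526797 193.37746202]
```

```bash
python3 - <<'E'
import pickle,cv2,numpy as np
c1,sd,c2=pickle.load(open("c.pkl","rb"))
def cr(c,u,v,h,w,W,H): return cv2.resize(c["frame"][int(v-h):int(v+h),int(u-w):int(u+w)],(W,H),interpolation=cv2.INTER_CUBIC)
a=np.hstack([cr(c1,332,245,50,67,400,300),cr(sd,303,195,45,60,400,300)])
b=np.hstack([cr(c2,317,134,30,40,400,300),cr(c2,454,210,30,40,400,300)])
cv2.imwrite("pics/comp.png",np.vstack([a,b])[:,:,::-1])
E
```

```text
(no output)
```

View pics/comp.png

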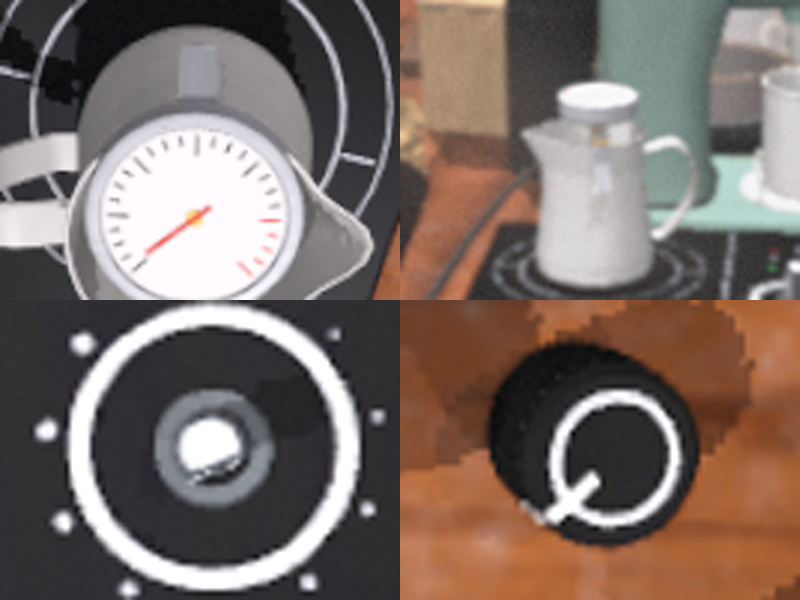

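The composite shows the clip seated on the rim with the jaw outside, both in the wrist crop (200,70) and in the side view. The spindle's bright D is at crop (210,447) with its flat at the lower edge. The knob's pointer is at crop (575,497), towards the lower left. Now the angles, by numbers.

```bash
python3 - <<'E'
from h import *
import pickle
c1,sd,c2=pickle.load(open("c.pkl","rb"))
W=lambda u,v,z:onz(c2,u,v,z,True)[:2]
az=lambda v:np.degrees(np.arctan2(v[1],v[0]))
# knob: crop origin (414,180), spindle crop origin (277,104), scale 5
K=lambda x,y:(414+(x-400)/5-.4,180+(y-300)/5-.4)
kc=W(*K(615,457),.03); print("knob c",kc,"az",az(W(*K(551,519),.03)-kc),az(W(*K(551,519),.03)-W(*K(599,479),.03)))
g=cv2.cvtColor(c2["frame"],cv2.COLOR_RGB2GRAY).astype(float); 
print(g[128:144,308:328].astype(int))
ys,xs=np.mgrid[126:143,308:328]; w=np.clip(g[126:143,308:328]-150,0,None)
P=np.array([W(a,b,.0685) for a,b in zip(xs.ravel(),ys.ravel())]); w=w.ravel(); m=(P*w[:,None]).sum(0)/w.sum()
C=((P-m)*w[:,None]).T@(P-m)/w.sum(); l,V=np.linalg.eigh(C); print("face centroid",m,"minor az",az(V[:,0]),np.sqrt(l)*4)
rc=W(277+213/5-.4,104+(447-300)/5-.4,.048); print("white ring c",rc)
ch=W(277+243/5,104+155/5,.0685)-W(277+183/5,104+175/5,.0685); print("chord normal az",az(ch)-90)
E
```

```text
knob c [0.4361335  0.38906812] az -44.48830375492045 -49.01299297602423
[[ 55 113 132 135 127 112 101 116 185 238 245 247 234 199 142  92  64  59
   99 101]
 [ 89 127 136 133 117 116 180 238 251 255 255 255 255 255 234 177  89  64
   83  99]
 [110 128 133 123 109 168 236 255 255 255 255 255 255 255 255 235 111  82
   59  97]
 [119 129 130 116 112 209 255 255 255 255 255 255 255 255 255 255 176  98
   59  90]
 [131 137 137 119 133 228 255 255 255 255 255 255 255 255 255 255 224 110
   69  77]
 [133 137 137 120 150 233 255 255 255 255 255 255 255 255 255 255 233 121
   72  89]
 [133 137 137 120 144 230 255 255 255 255 255 255 255 255 255 244 199 118
   72 117]
 [130 136 137 120 115 216 255 255 255 255 255 255 255 238 190 140 144  99
   64 122]
 [ 90 131 137 128 119 173 235 255 255 255 255 229 173 118 115 149 176  54
   57 138]
 [ 89 130 135 135 123 115 188 240 215 213 152 108  97  80 135 162  47  53
  105 140]
 [ 48 128 134 136 126 114 116 130 117 101 195 132 107  95  45  48  55  86
  145 146]
 [ 42  93 128 136 135 127 110 136 196 135  77  48  49  49  46  54  94 146
  145 146]
 [ 44  53 108 129 135 134 150 168 104  69  41  44  48  50  73 113 143 145
  145 146]
 [ 43  43  64 105 128 134 137 142 126 127 118 116 131 137 138 141 145 144
  143 112]
 [ 43  43  46  68 106 132 141 141 141 141 139 140 142 143 144 143 143 142
  112  73]
 [ 43  44  47  48  70  92 115 133 144 145 144 144 144 144 144 137 113 101
   69  51]]
face centroid [0.36656874 0.26169846] minor az -157.9509190827164 [0.00734531 0.00935284]
white ring c [0.36718393 0.26202086]
chord normal az 18.224599108517253
```

```bash
python3 - <<'E'
from h import *
k=np.array([.436,.3882]); D=np.radians; o=down(D(-30))
def st(m): s=r.observe(); print(m,round(s["clock"],2),np.round(s["eef_pos"],4),np.round(s["ft_force"],1),np.round(s["wrist_torque"],2),round(s["grip_width"],4))
r.move_to(np.array([*k,.13]),o); st("pre")
print(r.servo_line(np.array([*k,.004]),o,vel=.15,until_force=8)); st("down")
r.gripper_close(60); st("grip")
r.servo_line(np.array([*k,.12]),o,vel=.2)
o2=down(D(38.5)); p=np.array([.3673,.262])
r.move_to(np.array([*p,.12]),o2); st("over")
r.servo_line(np.array([*p,.078]),o2,vel=.1); st("near")
t=r.servo_line(np.array([*p,.066]),o2,vel=.02,until_force=3); st(t)
E
```

```text
pre 19.68 [0.4362 0.388  0.1301] [0.5 0.3 0.1] [ 0.02 -0.   -0.  ] 0.0853
False
down 20.67 [0.4366 0.3886 0.0048] [ 0.6 -0.1  0.8] [ 0.01 -0.03  0.03] 0.0855
grip 21.19 [0.4362 0.3885 0.0048] [-0.6  0.2  5.5] [-0.03  0.11 -0.05] 0.0341
over 22.82 [0.3677 0.2625 0.1194] [-0.3  0.7  0.6] [ 0.03  0.02 -0.04] 0.0342
near 23.38 [0.3674 0.2624 0.0779] [ 0.1 -0.2 -0.3] [ 0.01 -0.01 -0.01] 0.0342
True 23.83 [0.3681 0.2615 0.07  ] [ 2.4 -1.6 -1. ] [-0.17 -0.48  0.02] 0.0343
```

The knob has entered the taper with a small side force, so I'll shift slightly with that force and go on.

```bash
python3 - <<'E'
from h import *
D=np.radians; o2=down(D(38.5)); p=np.array([.3680,.2614])
def st(m): s=r.observe(); print(m,round(s["clock"],2),np.round(s["eef_pos"],4),np.round(s["ft_force"],1),np.round(s["wrist_torque"],2),round(s["grip_width"],4)); return s
for z in (.068,.065,.062,.0585):
    t=r.servo_line(np.array([*p,z]),o2,vel=.02,until_force=5); s=st((z,t))
    if t: break
E
```

```text
(0.068, False) 24.09 [0.3683 0.2612 0.0678] [ 2.9 -1.  -1.7] [-0.24 -0.44 -0.03] 0.0342
(0.065, False) 24.39 [0.3683 0.2613 0.0648] [ 3.6 -2.1 -2.2] [-0.32 -0.66 -0.01] 0.034
(0.062, False) 24.69 [0.3683 0.2613 0.0619] [ 3.2 -1.4 -2.3] [-0.48 -0.8  -0.  ] 0.0344
(0.0585, False) 25.02 [0.3683 0.2613 0.0586] [ 3.9 -2.5  4. ] [-0.65 -0.79  0.02] 0.0341
```

```bash
python3 - <<'E'
from h import *
D=np.radians; o2=down(D(38.5)); p=np.array([.3685,.2610])
def st(m): s=r.observe(); print(m,round(s["clock"],2),np.round(s["eef_pos"],4),np.round(s["ft_force"],1),np.round(s["wrist_torque"],2),round(s["grip_width"],4)); return s
for z in (.057,.0555,.054,.053,.052,.051):
    r.servo_line(np.array([*p,z]),o2,vel=.02); s=st(z)
    if s["ft_force"][2]>17: break
E
```

```text
0.057 25.27 [0.3683 0.2612 0.0571] [ 2.  -2.7  4.6] [-0.47 -0.44  0.05] 0.0341
0.0555 25.52 [0.3683 0.2612 0.0556] [ 1.3 -2.5  6.7] [-0.47 -0.39 -0.02] 0.0341
0.054 25.77 [0.3683 0.2612 0.0548] [ 1.1 -3.1 14.9] [-0.65 -0.22 -0.01] 0.0339
0.053 26.02 [0.3684 0.2613 0.0545] [-0.6 -4.1 24.8] [-0.81  0.06  0.05] 0.0342
```

The press follows the spring: 4.6 N to 6.7 N, then a hard stop at z≈.0547, as predicted. One numeric check of the steady state and the pitcher and bystanders, then I'll hand in.

```bash
python3 - <<'E'
from h import *
r.pause(.5); s=r.observe(); print(s["clock"],np.round(s["eef_pos"],4),np.round(s["ft_force"],1),s["grip_width"])
grab_frame("side"); 
for k in ("milk_pitcher","thermometer","coffee_scoop","demitasse_1","tea_tin"): print(k,[(np.round(d["box"]).astype(int).tolist(),round(d["conf"],2)) for d in recognise(k,"side")][:2])
if s["ft_force"][2]>12: print(job_done())
E
```

```text
26.5167 [0.3684 0.2613 0.0546] [-0.7 -4.  24. ] 0.03429905543107539
milk_pitcher [([354, 218, 371, 245], 0.68), ([280, 183, 327, 236], 0.65)]
thermometer [([292, 175, 313, 210], 0.66)]
coffee_scoop [([347, 307, 406, 363], 0.67), ([278, 186, 326, 235], 0.23)]
demitasse_1 [([268, 315, 317, 375], 0.63)]
tea_tin [([196, 297, 252, 381], 0.64)]
the job is handed in; nothing more can be done
None
```

I handed the job in at about 26.5 s: the thermometer is clipped on the pitcher's left rim and released, and the knob is on the spindle and still held down at the stop with about 24 N. The side camera showed the pitcher, scoop, cup and tin where they were; the verdict itself was not reported.

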